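# Close the slide press and run its timer for six minutes

### The arm

A 6-joint arm with a two-finger parallel gripper is mounted at the origin on a cart in front of the work surface, level with it; the furniture and walls round the work are solid. World frame = base frame: x ahead of the robot, y to its left, z up, the work surface at z = 0. Lengths are in m, angles in rad, forces in N, time in s.
With the tool pointing down it reaches from about 0.35 to 0.925 m from the base axis. Payload 6.4 kg.
Tool frame: the origin (TCP) lies at the very end of the fingers, on their centre line; the grasp point (between the pads) lies 19 mm behind it; z points along the fingers, y is the line along which they close (so a half turn about z gives the same grasp; the last joint's range is limited). The gripper opens to 85 mm and grips with 20 to 120 N. Pads are 22 mm wide; open, the fingers measure 114 mm over their backs; the gripper's body (76 mm by 85 mm) begins 54 mm behind the grasp point. The pads swing forward as they close: fully open they stand 13 mm farther back than shut.
Start: joints at [-1.293, 0.245, 1.558, -0, 1.339, -0.174], TCP at [0.284, -0.585, 0.231] pointing down, gripper open.
Joint ranges: [-3.13, 3.13], [-1.02, 2.26], [0.13, 2.54], [-0.95, 4.09], [0.21, 2.88], [-2.74, 2.74]. Speed limits (rad/s): [2.57, 2.57, 3.14, 3.14, 3.14, 3.14].

### API

Orientations are given as [roll, pitch, yaw] about the fixed x, y, z axes, in that order (R = Rz(yaw) Ry(pitch) Rx(roll)).
In Python, from station import * gives the robot as it stands.
- The arm moves only by the shell command python3 -m handwheel 'ROWS'. ROWS is JSON, a list of rows, each an object with "delta_pos": the shift along the tool's x, y, z each as a share of 3 cm, from -1 to 1, a list of three; "roll": the turn about the tool's z as a share of 4 degrees, from -1 to 1; "gripper": the opening, from 0 (shut) to 1 (fully open). A call has exactly 5 rows; each row shifts and turns the commanded pose from where the row before left it, along the tool's axes as they then stand; what a row does not reach is not made up. A row lasts 1/10 s, in which the tool goes at most 50 mm and 8.59 degrees, less where a joint would pass 70% of its speed; a pose out of reach is approached as far as the arm can. A call with a number of a shift or a turn outside -1 to 1 is refused whole. A call with a gripper value outside its range is refused whole. The fingers move at their own pace and stop on an object; the grip force is fixed at half the most. Time passes only in rows, so rows that do not move let the fingers close, or fill a call up. It gives the time, the measured TCP pose, the force, the opening and the grip force at its end, in the units of the state.
- state(): the state, without advancing time (a new reading comes with each control period).
- get_image(name): name is "scene" or "top" or "wrist"; returns the picture (384x512x3 uint8, red, green, blue); there is no depth.
- get_calibration(name): a dict with "camera_matrix" (3x3 intrinsics, pixels), "rvec" (rotation vector, rad) and "tvec" (3), from world to camera coordinates, as OpenCV has them. Camera axes: x right, y down, z forward; pixel columns grow to the right and rows downward; lengths in m; the calibration is good to about 2 mm. The wrist camera is an equidistant fisheye: a pixel r from the principal point sees the ray r / f radians off the axis. A picture is of the moment at which its call begins: read the wrist's pose just before it. get_calibration takes no time and is no camera call; for the wrist camera it gives the pose at the moment of the call.
- hand_in(): hands the job in; it is judged then, once.
The state is a dict: "t": time; "joint_pos": joint angles; "qd": joint speeds; "joint_torque": joint torques, N m; "position": TCP position; "tool_rot": TCP orientation; "ft_force": force on the tool from outside, world axes, zero at the start; "wrist_torque": the same for the moment, N m; "width": opening from 0.0 (shut) to 1.0 (fully open); "grasp_force": force on a finger pad.
Only numpy, scipy, OpenCV 4.12 (cv2) and the standard library are available. Lean on these libraries where they do the work, as an engineer would, in place of code of your own. Each camera call takes 0.05 s, during which the arm holds its last target. There are 200 camera calls.

### The job

Close the slide press: lower the platen squarely and gently over the press's two rods until it rests fully on the slide. Roll the timer's thumbwheel with a fingertip until it reads 6 and, only when the press is closed and the wheel reads 6, press the timer's start button right down and let go. Leave the other things on the bench where they are, and keep clear of the microscope on the left: the arm starts just beside its head, so draw the hand back towards the robot's base before swinging to the bench.

Things in the scene. Friction and masses are not known exactly. Their poses are not given: they have to be found in the camera images.
- press: fixed slide press, 92 x 190 mm: grey metal base plate (top at 22 mm), on it a dark bed with a glass slide and a clear chip (top at 40 mm), and two upright steel rods 12 mm thick at x = 0, y = +64 and -64 mm, tops at 122 mm, the top 10 mm tapering to 4.4 mm. Origin: centre of the underside, on the bench; z up, y from rod to rod. It may stand left or right of the timer
- press_seat (a point): on the press: centre of the top of the chip, 40 mm above the bench; the platen's origin lies here when the press is closed
- platen: loose drilled platen, 0.3 to 0.6 kg, lying on its pad on the bench: metal plate 60 x 164 x 14 mm (x, y, z), 5 to 19 mm above the origin, with 15 mm through holes at y = +64 and -64 mm, each with a 25 mm brass collar up to z = 29 mm; rubber pad 30 x 70 x 5 mm below. Origin: centre of the pad's underside. Either way round fits the press
- platen_grip (a point): on the platen, 45 mm above its origin: centre of the black handle bar, 18 mm thick along the platen's x, 68 mm long along y, 24 mm high (z = 33 to 57 mm), on two posts at y = +24 and -24 mm
- timer: fixed bench timer box, 112 x 132 mm, top panel at 60 mm. Origin: centre of the underside; x points away from the robot (front faces the robot). The thumbwheel stands up through the panel at y = +27 mm, the start button at y = -36 mm, both at x = 0
- wheel_axis (a point): fixed point on the timer: centre of the black thumbwheel, 45 mm above the bench, axis along the timer's y. Wheel 24 mm wide; digits on radius 31 mm, between them ten ridges 5 mm thick reaching radius 38 mm. The digit read is the topmost, in line with white marks on the grey cheeks beside the wheel (inside faces 27 mm apart, tops 28 mm above the axis)
- thumbwheel (a joint): wheel angle, rad: 0.628 (36 degrees) a digit, 0 reads 0, 3.77 reads 6, stops just past 0 and 9. Grows as the wheel's top rolls along the timer's +x. A sprung detent holds each digit, with ridges then 18, 54, .. degrees either side of the top; a ridge pushed past half a step snaps on to the next digit by itself. About 3 N at the rim turns it. Starts on a digit from 1 to 4
- start_button (a joint): travel of the start button (white disc 28 mm across in a grey collar on the timer): 0 up, 0.006 m fully down, 5 N; it springs back
- start_button_top (a point): on the start button: centre of its top face
- tape_roll: bystander: roll of tan tape, 103 mm across, 25 mm high. Origin: centre of the underside
- amber_bottle: bystander: small brown dropper bottle, 34 mm across, 102 mm tall. Origin: centre of the underside

How it is judged:
By the outcome, as a careful person would: the job done as asked, in the order asked, and still so for the second after the job is handed in, with the robot touching nothing.
It also fails if it takes over 64 s, if anything falls off the work surface, if the arm or the gripper's body presses on something with over 40 N, if the wrist force passes 120 N, or if a joint passes its speed limit or range.

## Working session

There is one attempt and no reset: what is moved stays moved. The work goes in short steps, Python scripts to look and compute and a shell command to move; the robot and the scene stay as the last step left them, time stands still between calls to the robot, and variables do not carry over. Pictures are saved under pics/ and viewed, at most 10 in all, crops included, and the job is handed in when it is done.

```bash
ls; mkdir -p pics; python3 - <<'E'
from station import *
import cv2,numpy as np
s=state();print({k:np.round(v,3).tolist() for k,v in s.items()})
for n in("scene","top"):
    im=get_image(n);cv2.imwrite(f"pics/{n}0.png",im[:,:,::-1])
    c=get_calibration(n);print(n,c)
print(get_calibration("wrist"))
a=cv2.imread("pics/top0.png");cv2.imwrite("pics/top0b.png",cv2.resize(a,(768,576)))
E
```

```text
pics
{'t': 0.0, 'joint_pos': [-1.293, 0.246, 1.559, 0.0, 1.339, -0.174], 'qd': [-0.001, -0.002, 0.0, 0.001, 0.001, -0.001], 'joint_torque': [-0.001, -42.951, -32.613, -0.0, 0.005, -0.0], 'position': [0.284, -0.584, 0.23], 'tool_rot': [-3.14, -0.0, 0.452], 'ft_force': [-0.411, -0.667, 0.055], 'wrist_torque': [-0.017, 0.033, 0.012], 'grasp_force': 0.0, 'width': 0.999}
scene {'camera_matrix': array([[410.36719605,   0.        , 254.74812711],
       [  0.        , 410.36719605, 191.99500809],
       [  0.        ,   0.        ,   1.        ]]), 'rvec': array([ 0.73082662, -2.38074281,  1.39355387]), 'tvec': array([0.48016128, 0.24803196, 0.72584725])}
top {'camera_matrix': array([[377.97137596,   0.        , 255.76792717],
       [  0.        , 377.97137596, 183.18999284],
       [  0.        ,   0.        ,   1.        ]]), 'rvec': array([ 2.15372392, -2.15291588,  0.12026591]), 'tvec': array([-0.0228823 ,  0.60341927,  0.99283383])}
{'camera_matrix': array([[297.31863964,   0.        , 257.47278628],
       [  0.        , 297.31863964, 190.60654224],
       [  0.        ,   0.        ,   1.        ]]), 'rvec': array([-2.4142577 ,  1.5122914 ,  0.25564262]), 'tvec': array([-0.64854851, -0.04214133,  0.38018205])}
```

View pics/top0b.png

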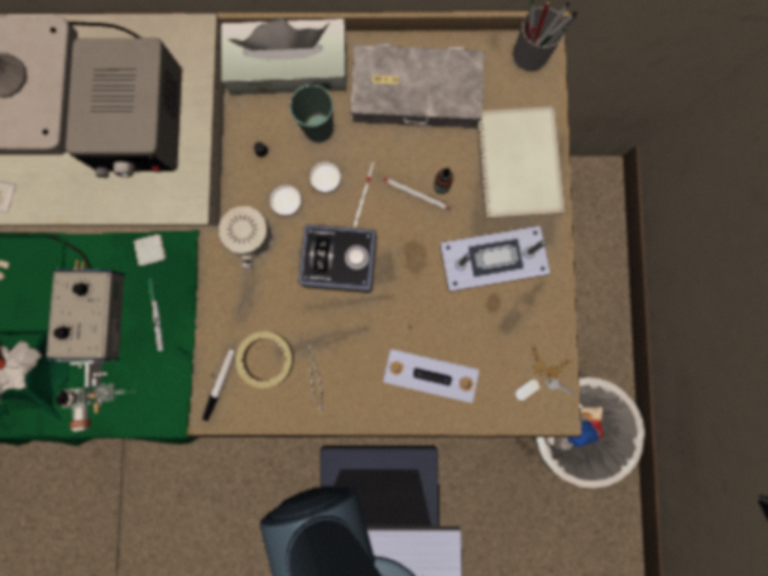

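View pics/scene0.png

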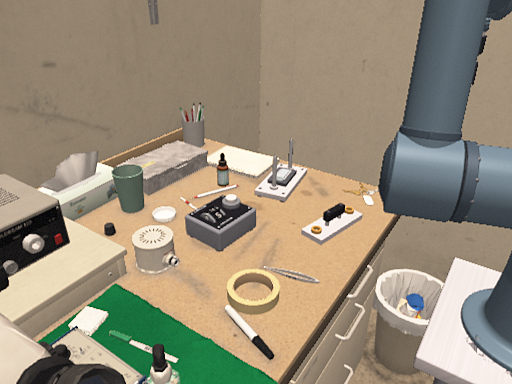

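The top view (768 px scale) shows the timer at (338,258), with its wheel at (320,255) and button at (356,257). The press is at (495,258), the platen with its black handle at (432,377), the tape at (264,360) and the bottle at (444,180). The hand is out of this view, so I'll check the wrist camera and measure positions from the top view.

```bash
cat > h.py <<'E'
from station import *
import cv2,numpy as np
def cam(n): 
    c=get_calibration(n);R,_=cv2.Rodrigues(c["rvec"]);return c["camera_matrix"],R,np.ravel(c["tvec"])
def ray(px,K,R,t,fish):
    d=np.array([(px[0]-K[0,2])/K[0,0],(px[1]-K[1,2])/K[1,1]])
    if fish:
        r=np.hypot(*d)+1e-12;v=np.array([*(d/r*np.sin(r)),np.cos(r)])
    else: v=np.array([*d,1.])
    return -R.T@t,R.T@v
def onz(px,z,C,fish=False):
    o,v=ray(px,*C,fish);return (o+v*(z-o[2])/v[2])
def proj(p,C,fish=False):
    K,R,t=C;q=R@np.asarray(p,float)+t
    if fish:
        th=np.arctan2(np.hypot(q[0],q[1]),q[2]);u=q[:2]/np.hypot(q[0],q[1])*th
    else: u=q[:2]/q[2]
    return u*K[0,0]+K[:2,2]
E
python3 - <<'E'
from h import *
a=cv2.imread("pics/top0.png");C=cam("top");hsv=cv2.cvtColor(a,cv2.COLOR_BGR2HSV)
def blobs(m,amin,amax,lab,z):
    cs,_=cv2.findContours(m.astype(np.uint8),cv2.RETR_EXTERNAL,cv2.CHAIN_APPROX_NONE)
    for c in cs:
        A=cv2.contourArea(c)
        if amin<A<amax:
            r=cv2.minAreaRect(c);b=cv2.boxPoints(r);w=np.array([onz(p,z,C)[:2] for p in b])
            e=w[1]-w[0],w[2]-w[1];L=[np.hypot(*i) for i in e];k=e[int(L[1]>L[0])]
            print(lab,np.round(r[0]),'ctr',np.round(w.mean(0),3),'size',np.round(L,3),'long-dir deg',round(np.degrees(np.arctan2(k[1],k[0]))%180,1))
H,S,V=cv2.split(hsv)
lil=(H>105)&(H<135)&(S>15)&(V>120)
blobs(lil,600,6000,'plate@.02',.02)
roi=np.zeros_like(V);roi[140:200,190:260]=1
blobs((V<95)&(roi>0),800,6000,'timer@.06',.06)
roi[:]=0;roi[230:270,255:320]=1
blobs((V<60)&(roi>0),60,900,'handle@.057',.057)
blobs((H>10)&(H<25)&(S>90)&(roi>0),20,150,'brass@.029',.029)
for n,p in dict(button=(237,171),wheel=(213,170)).items(): print(n,onz(p,.066,C))
w=get_image("wrist");cv2.imwrite("pics/w0.png",w[:,:,::-1])
E
```

```text
plate@.02 [276. 368.] ctr [ 0.118 -0.076] size [0.157 0.072] long-dir deg 90.2
plate@.02 [287. 250.] ctr [ 0.423 -0.108] size [0.055 0.159] long-dir deg 77.2
plate@.02 [330. 172.] ctr [ 0.637 -0.227] size [0.186 0.087] long-dir deg 99.9
timer@.06 [226. 172.] ctr [0.631 0.058] size [0.114 0.132] long-dir deg 84.8
handle@.057 [288. 251.] ctr [ 0.424 -0.107] size [0.012 0.06 ] long-dir deg 76.2
brass@.029 [310. 256.] ctr [ 0.409 -0.169] size [0.019 0.018] long-dir deg 90.1
brass@.029 [264. 245.] ctr [ 0.437 -0.045] size [0.016 0.016] long-dir deg 90.1
button [0.63250278 0.02695624 0.066     ]
wheel [0.63523462 0.09087548 0.066     ]
```

View pics/w0.png

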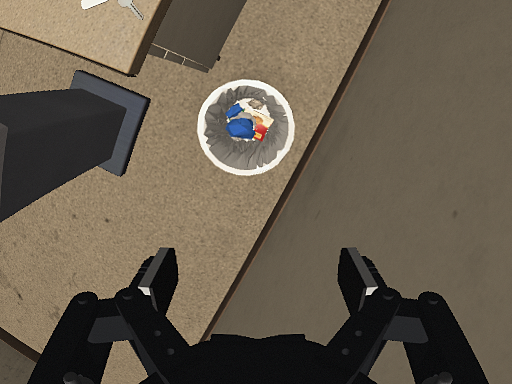

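The wrist view shows only the floor and bin, with the open fingers at (160,280) and (355,280). Nothing is next to the hand. I'll draw back towards the base (tool -y), swing towards the platen, then turn.

```bash

python3 -m handwheel '[{"delta_pos":[0,-1,0],"roll":0,"gripper":1},{"delta_pos":[0,-1,0],"roll":0,"gripper":1},{"delta_pos":[0,-1,0],"roll":0,"gripper":1},{"delta_pos":[0,-1,0],"roll":0,"gripper":1},{"delta_pos":[0,-1,0],"roll":0,"gripper":1}]'
python3 -m handwheel '[{"delta_pos":[0,-1,0],"roll":0,"gripper":1},{"delta_pos":[0.93,-0.52,0],"roll":0,"gripper":1},{"delta_pos":[0.93,-0.52,0],"roll":0,"gripper":1},{"delta_pos":[0.93,-0.52,0],"roll":0,"gripper":1},{"delta_pos":[0.93,-0.52,0],"roll":0,"gripper":1}]'
python3 -m handwheel '[{"delta_pos":[0.93,-0.52,0],"roll":0,"gripper":1},{"delta_pos":[0.93,-0.52,0],"roll":0,"gripper":1},{"delta_pos":[0.93,-0.52,0],"roll":0,"gripper":1},{"delta_pos":[0.93,-0.52,0],"roll":0,"gripper":1},{"delta_pos":[0.93,-0.52,0],"roll":0,"gripper":1}]'
python3 -m handwheel '[{"delta_pos":[0.93,-0.52,0],"roll":0,"gripper":1},{"delta_pos":[0.93,-0.52,0],"roll":0,"gripper":1},{"delta_pos":[0.93,-0.52,0],"roll":0,"gripper":1},{"delta_pos":[0,0,0],"roll":-1,"gripper":1},{"delta_pos":[0,0,0],"roll":-1,"gripper":1}]'
python3 -m handwheel '[{"delta_pos":[0,0,0],"roll":-1,"gripper":1},{"delta_pos":[0,0,0],"roll":-1,"gripper":1},{"delta_pos":[0,0,0],"roll":-1,"gripper":1},{"delta_pos":[0,0,0],"roll":-1,"gripper":1},{"delta_pos":[0,0,0],"roll":-1,"gripper":1}]'
python3 -m handwheel '[{"delta_pos":[0,0,0],"roll":-1,"gripper":1},{"delta_pos":[0,0,0],"roll":-1,"gripper":1},{"delta_pos":[0,0,0],"roll":-1,"gripper":1},{"delta_pos":[0,0,0],"roll":-1,"gripper":1},{"delta_pos":[0,0,0],"roll":-1,"gripper":1}]'
python3 -m handwheel '[{"delta_pos":[0,0,0],"roll":-0.7,"gripper":1},{"delta_pos":[0,0,0],"roll":0,"gripper":1},{"delta_pos":[0,0,0],"roll":0,"gripper":1},{"delta_pos":[0,0,0],"roll":0,"gripper":1},{"delta_pos":[0,0,0],"roll":0,"gripper":1}]'
python3 - <<'E'
from h import *
s=state();print(s["position"],s["tool_rot"],s["t"])
C=cam("wrist");w=get_image("wrist")[:,:,::-1];cv2.imwrite("pics/w1.png",w)
print("cam",-C[1].T@C[2])
t=get_image("top")[:,:,::-1];cv2.imwrite("pics/t1.png",t)
hsv=cv2.cvtColor(np.ascontiguousarray(w),cv2.COLOR_BGR2HSV);H,S,V=cv2.split(hsv)
m=((H>10)&(H<25)&(S>110)).astype(np.uint8)
for p in ([.437,-.045,.029],[.409,-.169,.029]): print(proj(p,C,True))
E
```

```text
t: 0.65
position: [0.2178, -0.4485, 0.2308]
tool_rot: [-3.141, -0.0, 0.452]
ft_force: [-0.1, 0.1, 0.7]
width: 0.999
grasp_force: 0.0
t: 1.15
position: [0.2787, -0.3168, 0.2311]
tool_rot: [-3.142, -0.0, 0.451]
ft_force: [0.1, 0.3, 0.3]
width: 1.001
grasp_force: 0.0
t: 1.65
position: [0.3703, -0.1856, 0.2312]
tool_rot: [3.142, -0.0, 0.452]
ft_force: [0.1, -1.1, 0.3]
width: 1.0
grasp_force: 0.0
t: 2.15
position: [0.4248, -0.1072, 0.231]
tool_rot: [-3.141, 0.0, 0.597]
ft_force: [-0.1, -0.1, 0.4]
width: 0.997
grasp_force: 0.0
t: 2.65
position: [0.4245, -0.1081, 0.231]
tool_rot: [-3.141, 0.0, 0.943]
ft_force: [-0.3, -0.5, -0.3]
width: 1.003
grasp_force: 0.0
t: 3.15
position: [0.4245, -0.1082, 0.231]
tool_rot: [-3.141, -0.0, 1.292]
ft_force: [-0.1, 0.2, 0.9]
width: 1.0
grasp_force: 0.0
t: 3.65
position: [0.4246, -0.1083, 0.2313]
tool_rot: [-3.142, 0.0, 1.338]
ft_force: [-0.5, 0.5, 0.1]
width: 0.999
grasp_force: 0.0
[ 0.42464397 -0.10825669  0.23126184] [-3.14151930e+00  1.36569110e-05  1.33800777e+00] 3.65
cam [ 0.44373158 -0.02564736  0.37328932]
[255.77790271 109.01662427]
[257.05228721 211.77529616]
```

View pics/w1.png

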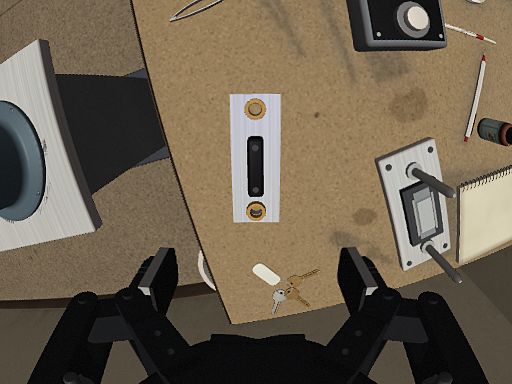

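The collars are at (255,109) and (256,211), within 1 px of the prediction, so the platen estimate holds. Now I'll descend and grip.

```bash

python3 -m handwheel '[{"delta_pos":[0,-0.06,1],"roll":0,"gripper":1},{"delta_pos":[0,0,1],"roll":0,"gripper":1},{"delta_pos":[0,0,1],"roll":0,"gripper":1},{"delta_pos":[0,0,1],"roll":0,"gripper":1},{"delta_pos":[0,0,1],"roll":0,"gripper":1}]' | head -2
python3 -m handwheel '[{"delta_pos":[0,0,1],"roll":0,"gripper":1},{"delta_pos":[0,0,0.5],"roll":0,"gripper":1},{"delta_pos":[0,0,0.3],"roll":0,"gripper":1},{"delta_pos":[0,0,0],"roll":0,"gripper":1},{"delta_pos":[0,0,0],"roll":0,"gripper":0.6}]'
python3 -m handwheel '[{"delta_pos":[0,0,0],"roll":0,"gripper":0.4},{"delta_pos":[0,0,0],"roll":0,"gripper":0},{"delta_pos":[0,0,0],"roll":0,"gripper":0},{"delta_pos":[0,0,0],"roll":0,"gripper":0},{"delta_pos":[0,0,0],"roll":0,"gripper":0}]'
python3 -m handwheel '[{"delta_pos":[0,0,0],"roll":0,"gripper":0},{"delta_pos":[0,0,0],"roll":0,"gripper":0},{"delta_pos":[0,0,0],"roll":0,"gripper":0},{"delta_pos":[0,0,0],"roll":0,"gripper":0},{"delta_pos":[0,0,0],"roll":0,"gripper":0}]'
python3 - <<'E'
from h import *
# press: bisect plate & rod tops in first wrist view is done offline: use top view t1 corners
a=cv2.imread("pics/top0.png");C=cam("top")
c=np.array([.637,-.227]);u=np.array([np.cos(np.radians(99.9)),np.sin(np.radians(99.9))])
for s in(1,-1): print("rod top pred",proj([*(c+s*.064*u),.122],C),"base",proj([*(c+s*.064*u),.022],C))
cv2.imwrite("pics/press_t.png",cv2.resize(a[140:205,285:375],None,fx=7,fy=7,interpolation=cv2.INTER_CUBIC))
E
```

```text
t: 4.25
position: [0.423, -0.1079, 0.0803]
t: 4.75
position: [0.4236, -0.1082, 0.028]
tool_rot: [3.14, 0.0, 1.338]
ft_force: [-0.5, 0.0, -0.5]
width: 0.858
grasp_force: 0.0
t: 5.25
position: [0.423, -0.1079, 0.0277]
tool_rot: [-3.142, 0.0, 1.339]
ft_force: [-2.6, 0.7, 4.9]
width: 0.199
grasp_force: 60.3
t: 5.75
position: [0.423, -0.1079, 0.0277]
tool_rot: [-3.141, 0.0, 1.339]
ft_force: [-3.5, 2.0, 6.2]
width: 0.199
grasp_force: 60.3
rod top pred [311.84738976 170.0783081 ] base [306.90847369 175.73084967]
rod top pred [362.06618483 161.37100218] base [352.37281385 167.84177969]
```

View pics/press_t.png

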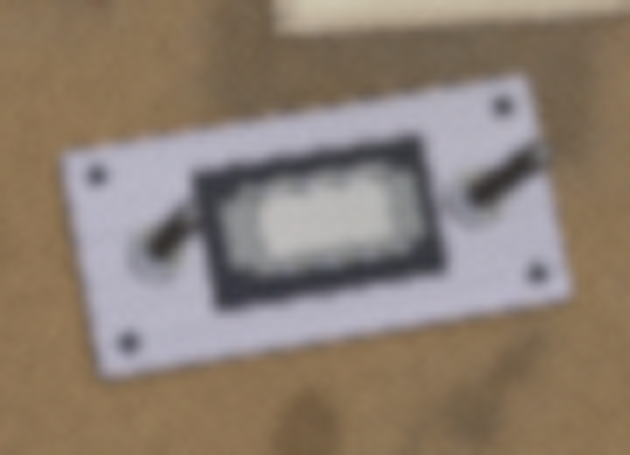

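The rod tops appear at about (312,169) and (363,161) in the top view, within 1 px of the prediction, so the press pose is good. Next I'll lift, turn and stop 80 mm short of the press to look.

```bash

python3 -m handwheel '[{"delta_pos":[0,0,-0.2],"roll":0,"gripper":0},{"delta_pos":[0,0,-0.5],"roll":0,"gripper":0},{"delta_pos":[0,0,-1],"roll":0,"gripper":0},{"delta_pos":[0,0,-1],"roll":0,"gripper":0},{"delta_pos":[0,0,-1],"roll":0,"gripper":0}]'
python3 -m handwheel '[{"delta_pos":[0,0,-1],"roll":0,"gripper":0},{"delta_pos":[0,0,-1],"roll":0,"gripper":0},{"delta_pos":[0,0,-0.3],"roll":-0.5,"gripper":0},{"delta_pos":[0,0,0],"roll":-0.9,"gripper":0},{"delta_pos":[0,0,0],"roll":-0.9,"gripper":0}]' | head -2
python3 -m handwheel '[{"delta_pos":[0,0,0],"roll":-0.9,"gripper":0},{"delta_pos":[0,0,0],"roll":-0.9,"gripper":0},{"delta_pos":[0,0,0],"roll":-0.9,"gripper":0},{"delta_pos":[0,0,0],"roll":-0.8,"gripper":0},{"delta_pos":[-0.3,0.2,0],"roll":0,"gripper":0}]'
python3 -m handwheel '[{"delta_pos":[-0.7,0.5,0],"roll":0,"gripper":0},{"delta_pos":[-0.9,0.65,0],"roll":0,"gripper":0},{"delta_pos":[-0.9,0.65,0],"roll":0,"gripper":0},{"delta_pos":[-0.9,0.65,0],"roll":0,"gripper":0},{"delta_pos":[-0.9,0.65,0],"roll":0,"gripper":0}]' | head -2
python3 -m handwheel '[{"delta_pos":[-0.5,0.36,0],"roll":0,"gripper":0},{"delta_pos":[0,0,0],"roll":0,"gripper":0},{"delta_pos":[0,0,0],"roll":0,"gripper":0},{"delta_pos":[0,0,0],"roll":0,"gripper":0},{"delta_pos":[0,0,0],"roll":0,"gripper":0}]'
python3 - <<'E'
from h import *
C=cam("wrist");w=get_image("wrist")[:,:,::-1];cv2.imwrite("pics/w2.png",w);np.savez("w2.npz",K=C[0],R=C[1],t=C[2])
p=state();print(p["position"],p["ft_force"])
c=np.array([.637,-.227]);a=np.radians(99.9);u=np.array([np.cos(a),np.sin(a)])
for s in(1,-1):
    print("rod top",proj([*(c+s*.064*u),.122],C,True),"platen collar",proj([*(p["position"][:2]+s*.064*u),p["position"][2]+.003],C,True))
cv2.imwrite("pics/w2b.png",cv2.resize(w,(768,576)))
E
```

```text
t: 6.25
position: [0.4219, -0.1072, 0.1384]
tool_rot: [-3.14, -0.001, 1.338]
ft_force: [0.8, 0.2, -5.2]
width: 0.202
grasp_force: 59.4
t: 6.75
position: [0.4223, -0.1075, 0.2068]
t: 7.25
position: [0.4294, -0.1149, 0.206]
tool_rot: [-3.14, -0.002, 1.744]
ft_force: [0.5, -0.5, -5.9]
width: 0.199
grasp_force: 59.4
t: 7.75
position: [0.545, -0.2281, 0.206]
t: 8.25
position: [0.5569, -0.2391, 0.207]
tool_rot: [-3.141, -0.0, 1.743]
ft_force: [-0.0, 0.3, -4.0]
width: 0.2
grasp_force: 59.7
[ 0.55701141 -0.2392006   0.20727263] [ 0.19458993 -0.38308722 -4.53204415]
rod top [360.31849704 123.96163018] platen collar [258.42060233 136.18646865]
rod top [344.80646449 263.67668344] platen collar [258.24995921 335.59769656]
```

View pics/w2b.png

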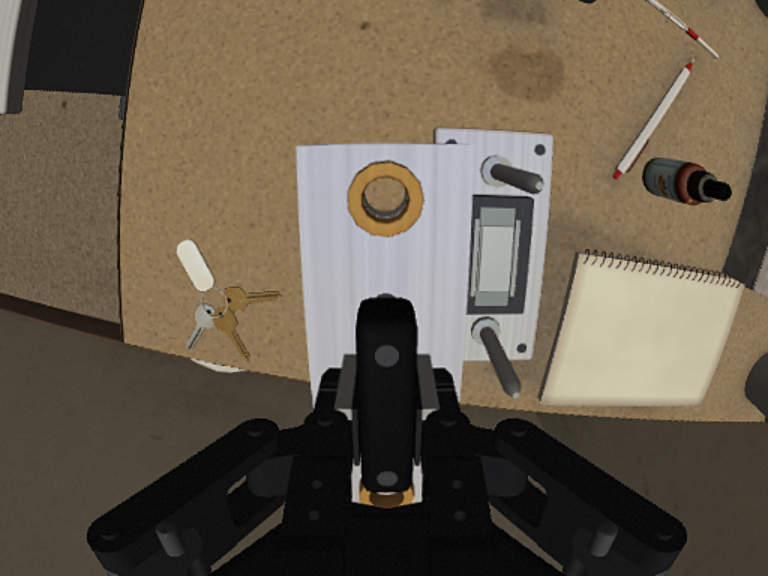

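In the 768 px picture the collar centre is at (385,198), and the rod tops are at (538,184) and (516,393). I'll get the numbers by fitting the collar ellipse.

```bash
python3 - <<'E'
from h import *
d=np.load("w2.npz");C=(d["K"],d["R"],d["t"]);a=cv2.imread("pics/w2.png");H,S,V=cv2.split(cv2.cvtColor(a,cv2.COLOR_BGR2HSV))
m=((H>10)&(H<25)&(S>140)&(V>120)).astype(np.uint8);m[:100]=0;m[165:]=0;m[:,:225]=0;m[:,290:]=0
c=max(cv2.findContours(m,cv2.RETR_EXTERNAL,cv2.CHAIN_APPROX_NONE)[0],key=cv2.contourArea)
e=cv2.fitEllipse(cv2.convexHull(c));print(e)
p=np.array([.557,-.2392]);psi=1.743;tx=np.array([np.cos(psi),np.sin(psi)]);ty=np.array([np.sin(psi),-np.cos(psi)])
f=lambda q:(np.round([(q-p)@tx,(q-p)@ty],4))
print("collar tool xy",f(onz(e[0],.2086,C,True)[:2]),"ax",e[1])
r=[onz(q,.122,C,True)[:2] for q in((358.9,122.6),(344,262))]
print("rods",[f(i) for i in r],np.hypot(*(r[0]-r[1])),np.degrees(np.arctan2(*(r[0]-r[1])[::-1])),"mid",sum(r)/2,f(sum(r)/2))
# plate left/right edges for yaw of the platen in hand
l=[]
for row in(105,120,140,160,180,200):
    x=np.where((S[row]<40)&(V[row]>120))[0];x=x[(x>190)&(x<330)];print(row,x.min(),f(onz((x.min(),row),.198,C,True)[:2]))
E
```

```text
((256.58489990234375, 132.51779174804688), (48.71723937988281, 49.345699310302734), 62.711917877197266)
collar tool xy [ 0.0655 -0.0009] ax (48.71723937988281, 49.345699310302734)
rods [array([0.0633, 0.0796]), array([-0.0638,  0.0799])] 0.1270974391394289 99.99460019005969 mid [ 0.63558874 -0.22574228] [-0.0002  0.0797]
105 197 [ 0.0788 -0.0312]
120 198 [ 0.071 -0.031]
140 199 [ 0.0605 -0.0308]
160 200 [ 0.0498 -0.0308]
180 201 [ 0.0387 -0.0309]
200 203 [ 0.0272 -0.0305]
```

```bash

python3 -m handwheel '[{"delta_pos":[0,0.5,0],"roll":0,"gripper":0},{"delta_pos":[-0.05,1,0],"roll":0,"gripper":0},{"delta_pos":[0,0.88,0],"roll":0,"gripper":0},{"delta_pos":[0,0.3,0],"roll":0,"gripper":0},{"delta_pos":[0,0,0],"roll":0,"gripper":0}]' | head -2
python3 -m handwheel '[{"delta_pos":[0,0,0],"roll":0,"gripper":0},{"delta_pos":[0,0,0.5],"roll":0,"gripper":0},{"delta_pos":[0,0,0.5],"roll":0,"gripper":0},{"delta_pos":[0,0,0.4],"roll":0,"gripper":0},{"delta_pos":[0,0,0.2],"roll":0,"gripper":0}]' | head -4
python3 -m handwheel '[{"delta_pos":[0,0,0],"roll":0,"gripper":0},{"delta_pos":[0,0,0],"roll":0,"gripper":0},{"delta_pos":[0,0,0],"roll":0,"gripper":0},{"delta_pos":[0,0,0],"roll":0,"gripper":0},{"delta_pos":[0,0,0],"roll":0,"gripper":0}]'
python3 - <<'E'
from h import *
C=cam("wrist");w=get_image("wrist")[:,:,::-1];cv2.imwrite("pics/w3.png",w)
p=state();print(p["position"],p["tool_rot"])
q=p["position"];psi=p["tool_rot"][2];tx=np.array([np.cos(psi),np.sin(psi)]);ty=np.array([np.sin(psi),-np.cos(psi)])
f=lambda r:np.round([(r-q[:2])@tx,(r-q[:2])@ty],4)
print("predicted rod top px",proj([*(q[:2]+.0655*tx-.0009*ty),.122],C,True))
a=w[85:165,210:310];cv2.imwrite("pics/w3b.png",cv2.resize(np.ascontiguousarray(a),None,fx=6,fy=6,interpolation=cv2.INTER_CUBIC))
E
```

```text
t: 8.8
position: [0.6373, -0.2268, 0.2072]
t: 9.3
position: [0.6352, -0.2269, 0.1561]
tool_rot: [-3.138, -0.003, 1.743]
ft_force: [0.1, 0.7, -5.8]
t: 9.8
position: [0.6371, -0.2275, 0.1599]
tool_rot: [3.141, 0.001, 1.743]
ft_force: [-0.1, 0.5, -4.3]
width: 0.199
grasp_force: 60.1
[ 0.63703396 -0.22749127  0.1597666 ] [3.14104101e+00 4.69395182e-04 1.74336144e+00]
predicted rod top px [256.42187194 123.34478445]
```

View pics/w3b.png

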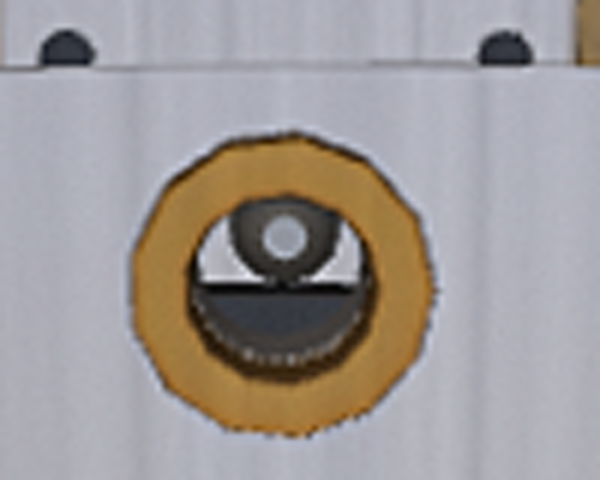

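The rod tip shows in the hole at about (257.5,124.5), 1 px from the aligned prediction. I'll shift about 0.8 mm and lower gently.

```bash

python3 -m handwheel '[{"delta_pos":[-0.03,0.03,0],"roll":0,"gripper":0},{"delta_pos":[0,0,0.15],"roll":0,"gripper":0},{"delta_pos":[0,0,0.15],"roll":0,"gripper":0},{"delta_pos":[0,0,0.15],"roll":0,"gripper":0},{"delta_pos":[0,0,0.15],"roll":0,"gripper":0}]' | head -4
python3 -m handwheel '[{"delta_pos":[0,0,0.15],"roll":0,"gripper":0},{"delta_pos":[0,0,0.15],"roll":0,"gripper":0},{"delta_pos":[0,0,0.15],"roll":0,"gripper":0},{"delta_pos":[0,0,0.15],"roll":0,"gripper":0},{"delta_pos":[0,0,0],"roll":0,"gripper":0}]' | head -4
python3 -c "
from h import *
s=state();print(s['position'],s['ft_force'],s['wrist_torque'])"
```

```text
t: 10.35
position: [0.6376, -0.228, 0.1405]
tool_rot: [-3.141, -0.0, 1.743]
ft_force: [0.1, 0.2, -4.1]
t: 10.85
position: [0.6374, -0.2279, 0.1222]
tool_rot: [-3.14, -0.001, 1.743]
ft_force: [-0.1, -0.0, -4.5]
[ 0.63737217 -0.22785735  0.12224145] [-0.13558924 -0.01197052 -4.46926756] [ 0.04972987 -0.03813569  0.01144659]
```

```bash

python3 -m handwheel '[{"delta_pos":[0,0,0.15],"roll":0,"gripper":0},{"delta_pos":[0,0,0.15],"roll":0,"gripper":0},{"delta_pos":[0,0,0.15],"roll":0,"gripper":0},{"delta_pos":[0,0,0.15],"roll":0,"gripper":0},{"delta_pos":[0,0,0.15],"roll":0,"gripper":0}]' | head -4
python3 -m handwheel '[{"delta_pos":[0,0,0.15],"roll":0,"gripper":0},{"delta_pos":[0,0,0.15],"roll":0,"gripper":0},{"delta_pos":[0,0,0.15],"roll":0,"gripper":0},{"delta_pos":[0,0,0.15],"roll":0,"gripper":0},{"delta_pos":[0,0,0.1],"roll":0,"gripper":0}]' | head -4
python3 -m handwheel '[{"delta_pos":[0,0,0.05],"roll":0,"gripper":0},{"delta_pos":[0,0,0.05],"roll":0,"gripper":0},{"delta_pos":[0,0,0.05],"roll":0,"gripper":0},{"delta_pos":[0,0,0.05],"roll":0,"gripper":0},{"delta_pos":[0,0,0],"roll":0,"gripper":0}]' | head -4
```

```text
t: 11.35
position: [0.6379, -0.2281, 0.1003]
tool_rot: [-3.142, -0.0, 1.743]
ft_force: [0.2, -0.7, -5.0]
t: 11.85
position: [0.6377, -0.228, 0.0792]
tool_rot: [-3.141, -0.0, 1.743]
ft_force: [0.7, -0.2, -5.5]
t: 12.35
position: [0.6378, -0.2281, 0.0736]
tool_rot: [-3.141, -0.0, 1.743]
ft_force: [-0.4, 0.4, -4.0]
```

```bash

python3 -m handwheel '[{"delta_pos":[0,0,0.04],"roll":0,"gripper":0},{"delta_pos":[0,0,0.04],"roll":0,"gripper":0},{"delta_pos":[0,0,0.04],"roll":0,"gripper":0},{"delta_pos":[0,0,0.03],"roll":0,"gripper":0},{"delta_pos":[0,0,0],"roll":0,"gripper":0}]' | head -4
python3 -m handwheel '[{"delta_pos":[0,0,0.02],"roll":0,"gripper":0},{"delta_pos":[0,0,0.02],"roll":0,"gripper":0},{"delta_pos":[0,0,0.01],"roll":0,"gripper":0},{"delta_pos":[0,0,0],"roll":0,"gripper":0},{"delta_pos":[0,0,0],"roll":0,"gripper":0}]' | head -4
```

```text
t: 12.85
position: [0.6377, -0.2281, 0.069]
tool_rot: [-3.141, -0.0, 1.743]
ft_force: [0.3, -0.4, -4.8]
t: 13.35
position: [0.6379, -0.2282, 0.0679]
tool_rot: [3.141, 0.0, 1.743]
ft_force: [0.0, 0.3, -4.9]
```

```bash

python3 -m handwheel '[{"delta_pos":[0,0,0.015],"roll":0,"gripper":0},{"delta_pos":[0,0,0],"roll":0,"gripper":0},{"delta_pos":[0,0,0.015],"roll":0,"gripper":0},{"delta_pos":[0,0,0],"roll":0,"gripper":0},{"delta_pos":[0,0,0],"roll":0,"gripper":0}]' | head -4
python3 -m handwheel '[{"delta_pos":[0,0,0.015],"roll":0,"gripper":0},{"delta_pos":[0,0,0],"roll":0,"gripper":0},{"delta_pos":[0,0,0.015],"roll":0,"gripper":0},{"delta_pos":[0,0,0],"roll":0,"gripper":0},{"delta_pos":[0,0,0],"roll":0,"gripper":0}]' | head -4
```

```text
t: 13.85
position: [0.638, -0.2282, 0.0678]
tool_rot: [3.142, 0.0, 1.743]
ft_force: [-4.8, 1.3, 4.1]
t: 14.35
position: [0.6381, -0.2282, 0.0677]
tool_rot: [-3.141, 0.0, 1.744]
ft_force: [-6.5, 3.8, 9.4]
```

It is seated: the contact force rose at z = 0.0677. I'll release, lift and check.

```bash

python3 -m handwheel '[{"delta_pos":[0,0,0],"roll":0,"gripper":0.3},{"delta_pos":[0,0,0],"roll":0,"gripper":0.5},{"delta_pos":[0,0,0],"roll":0,"gripper":0.7},{"delta_pos":[0,0,0],"roll":0,"gripper":0.7},{"delta_pos":[0,0,0],"roll":0,"gripper":0.7}]'
python3 -m handwheel '[{"delta_pos":[0,0,-0.3],"roll":0,"gripper":0.7},{"delta_pos":[0,0,-0.6],"roll":0,"gripper":0.7},{"delta_pos":[0,0,-1],"roll":0,"gripper":0.7},{"delta_pos":[0,0,-1],"roll":0,"gripper":0.7},{"delta_pos":[0,0,-1],"roll":0,"gripper":0.7}]' | head -4
python3 -m handwheel '[{"delta_pos":[0,0,-1],"roll":0,"gripper":0.7},{"delta_pos":[0,0,-1],"roll":0,"gripper":0.5},{"delta_pos":[0,0,0],"roll":0,"gripper":0.2},{"delta_pos":[0,0,0],"roll":0,"gripper":0},{"delta_pos":[0,0,0],"roll":0,"gripper":0}]' | head -4
python3 - <<'E'
from h import *
C=cam("wrist");w=get_image("wrist")[:,:,::-1];s=state();print(s["position"],s["ft_force"])
t=get_image("top")[:,:,::-1]
cv2.imwrite("pics/t4.png",t);cv2.imwrite("pics/w4.png",w);np.savez("w4.npz",K=C[0],R=C[1],t=C[2])
a=cv2.resize(np.ascontiguousarray(t[140:205,190:280]),(540,390),interpolation=cv2.INTER_CUBIC)
b=cv2.resize(np.ascontiguousarray(w),(512,384))
o=np.zeros((390,800,3),np.uint8);o[:,:420]=a[:,:420];o[:384,420:]=b[:,60:440];cv2.imwrite("pics/c4.png",o)
T=cam("top")
for k in((.6319,.0265,.066),(.63,.089,.079)): print(proj(k,T),proj(k,C,True))
E
```

```text
t: 14.85
position: [0.6379, -0.2282, 0.0658]
tool_rot: [3.141, 0.0, 1.743]
ft_force: [-0.8, 1.1, 0.3]
width: 0.701
grasp_force: 0.0
t: 15.35
position: [0.6383, -0.2283, 0.1863]
tool_rot: [3.14, 0.001, 1.743]
ft_force: [0.2, -0.6, -0.4]
t: 15.85
position: [0.6373, -0.2278, 0.2421]
tool_rot: [-3.14, -0.001, 1.743]
ft_force: [-1.0, 0.3, -0.5]
[ 0.63712754 -0.22771888  0.24146268] [ 0.70317336  0.42465274 -0.07132555]
[237.16993968 171.22408603] [293.45707454 -50.6536564 ]
[213.07521129 171.19488443] [301.11673142 -97.64088801]
```

View pics/c4.png

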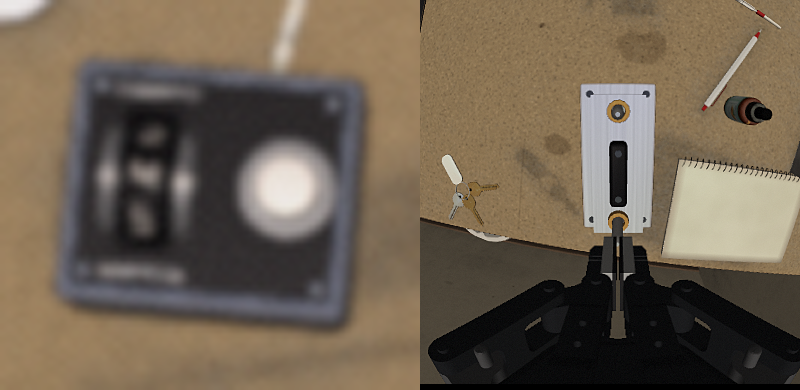

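The right half of the picture shows the platen seated square, with both rods standing up through the collars at (618,110) and (618,220). The left half shows the timer, but it's too blurred to read the digit. I'll turn to the timer's yaw and look from above the wheel.

```bash

python3 -m handwheel '[{"delta_pos":[0,0,0],"roll":0.95,"gripper":0.5},{"delta_pos":[0,0,0],"roll":0.95,"gripper":1},{"delta_pos":[0,0,0],"roll":0.95,"gripper":1},{"delta_pos":[0,0,0],"roll":0.9,"gripper":1},{"delta_pos":[0.5,0,0],"roll":0,"gripper":1}]' | head -3
python3 -m handwheel '[{"delta_pos":[1,-0.04,0],"roll":0,"gripper":1},{"delta_pos":[1,-0.04,0],"roll":0,"gripper":1},{"delta_pos":[1,-0.04,0],"roll":0,"gripper":1},{"delta_pos":[1,-0.04,0],"roll":0,"gripper":1},{"delta_pos":[1,-0.04,0],"roll":0,"gripper":1}]' | head -2
python3 -m handwheel '[{"delta_pos":[1,-0.04,0],"roll":0,"gripper":1},{"delta_pos":[1,-0.04,0],"roll":0,"gripper":1},{"delta_pos":[1,-0.04,0],"roll":0,"gripper":1},{"delta_pos":[1,-0.04,0],"roll":0,"gripper":1},{"delta_pos":[0.8,-0.04,0],"roll":0,"gripper":1}]' | head -2
python3 -m handwheel '[{"delta_pos":[0,0,0.6],"roll":0,"gripper":1},{"delta_pos":[0,0,0.6],"roll":0,"gripper":1},{"delta_pos":[0,0,0.6],"roll":0,"gripper":1},{"delta_pos":[0,0,0],"roll":0,"gripper":1},{"delta_pos":[0,0,0],"roll":0,"gripper":1}]' | head -4
python3 - <<'E'
from h import *
C=cam("wrist");w=get_image("wrist")[:,:,::-1];s=state();print(s["position"],s["tool_rot"],s["t"])
cv2.imwrite("pics/w5.png",w);np.savez("w5.npz",K=C[0],R=C[1],t=C[2])
for k in((.6277,.0222,.066),(.6334,.0849,.076)): print(proj(k,C,True))
cv2.imwrite("pics/w5b.png",cv2.resize(np.ascontiguousarray(w[60:360,130:430]),(600,600),interpolation=cv2.INTER_CUBIC))
E
```

```text
t: 16.45
position: [0.6386, -0.2138, 0.2416]
tool_rot: [-3.14, -0.001, 1.479]
t: 16.95
position: [0.6461, -0.0609, 0.2422]
t: 17.45
position: [0.6526, 0.0835, 0.2422]
t: 17.95
position: [0.653, 0.0814, 0.1887]
tool_rot: [-3.14, -0.0, 1.483]
ft_force: [-0.7, -0.0, 0.3]
[0.65363291 0.08114849 0.18967836] [ 3.14093738e+00 -1.37431218e-04  1.48242050e+00] 18.0
[238.49957136 241.26330323]
[236.30826338 185.18317491]
```

View pics/w5b.png

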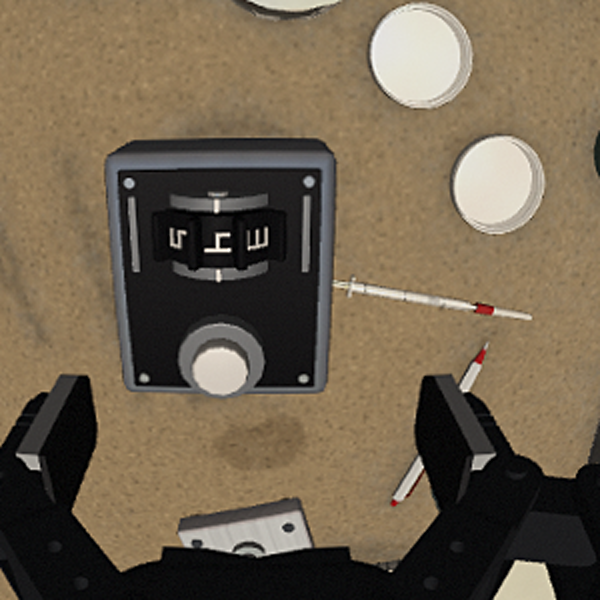

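The wheel shows 5, 4, 3 from near to far, so it reads 4 and needs two +x strokes. The marks are at crop (217,206) and (218,275), the button top at (220,370). I'll turn these into positions.

```bash
python3 - <<'E'
from h import *
d=np.load("w5.npz");C=(d["K"],d["R"],d["t"]);p=np.array([.6536,.0811]);psi=1.4824
tx=np.array([np.cos(psi),np.sin(psi)]);ty=np.array([np.sin(psi),-np.cos(psi)])
f=lambda q:np.round([(q-p)@tx,(q-p)@ty],4)
g=lambda x,y,z:onz((130+x/2,60+y/2),z,C,True)[:2]
for n,q in dict(m1=(217.5,206,.073),m2=(218.5,275,.073),digit=(218,240,.076),btn66=(220,370,.066),btn70=(220,370,.07),btn75=(220,370,.075),TL=(129,183,.06),TR=(309,181,.06),BL=(144,378,.06),BR=(303,378,.06)).items():
    w=g(*q);print(n,w.round(4),f(w))
# button top size for height
a=cv2.imread("pics/w5.png");m=(a.min(2)>150).astype(np.uint8);m[:225]=0;m[265:]=0;m[:,:215]=0;m[:,270:]=0
c=max(cv2.findContours(m,0,1)[0],key=cv2.contourArea);e=cv2.minEnclosingCircle(c);print(e)
for z in(.06,.066,.072,.08): print(z,np.hypot(*(onz((e[0][0]-e[1],e[0][1]),z,C,True)-onz((e[0][0]+e[1],e[0][1]),z,C,True))[:2]),onz(e[0],z,C,True)[:2])
E
```

```text
m1 [0.6375 0.1045] [ 0.0219 -0.0181]
m2 [0.6345 0.0718] [-0.011  -0.0182]
digit [0.6364 0.0895] [ 0.0069 -0.0179]
btn66 [0.6287 0.0177] [-0.0653 -0.0192]
btn70 [0.6292 0.02  ] [-0.063  -0.0189]
btn75 [0.6298 0.0228] [-0.0602 -0.0186]
TL [0.5959 0.1165] [ 0.0302 -0.0606]
TR [0.6799 0.1096] [0.0307 0.0237]
BL [0.587  0.0123] [-0.0744 -0.0603]
BR [0.6709 0.0057] [-0.0736  0.0239]
((239.71153259277344, 245.0), 13.326140403747559)
0.06 0.027881684692432955 [0.62770741 0.01439697]
0.066 0.027263616384570963 [0.62842787 0.01775504]
0.072 0.02664554807670909 [0.62914833 0.02111312]
0.08 0.02582145699955984 [0.63010895 0.02559056]
```

The wheel centre is at tool (+5.5, -18) mm, and the corner screws agree. I'll descend with the near finger's pad behind the wheel (pad face at x_t ≈ -24 mm).

```bash

python3 -m handwheel '[{"delta_pos":[0.18,0,0.5],"roll":0,"gripper":1},{"delta_pos":[0,0,1],"roll":0,"gripper":1},{"delta_pos":[0,0,1],"roll":0,"gripper":1},{"delta_pos":[0,0,1],"roll":0,"gripper":1},{"delta_pos":[0,0,0.3],"roll":0,"gripper":1}]' | head -4
python3 -m handwheel '[{"delta_pos":[0,0,0.2],"roll":0,"gripper":1},{"delta_pos":[0,0,0.1],"roll":0,"gripper":1},{"delta_pos":[0,0,0],"roll":0,"gripper":1},{"delta_pos":[0,0,0],"roll":0,"gripper":1},{"delta_pos":[0,0,0],"roll":0,"gripper":1}]' | head -4
python3 - <<'E'
from h import *
C=cam("wrist");w=get_image("wrist")[:,:,::-1];s=state();print(s["position"],s["tool_rot"],s["t"])
cv2.imwrite("pics/w6.png",w)
p=s["position"];psi=s["tool_rot"][2];tx=np.array([np.cos(psi),np.sin(psi),0]);ty=np.array([np.sin(psi),-np.cos(psi),0])
for h in(0,.013): print("tip inner edge px at +",h,[proj(p+sx*.011*tx-.0425*ty+[0,0,h],C,True).round(1) for sx in(1,-1)])
cv2.imwrite("pics/w6b.png",cv2.resize(np.ascontiguousarray(w[100:300,100:360]),(780,600),interpolation=cv2.INTER_CUBIC))
E
```

```text
t: 18.5
position: [0.6514, 0.0865, 0.0709]
tool_rot: [-3.135, 0.0, 1.482]
ft_force: [-0.8, -0.4, -0.3]
t: 19.0
position: [0.6547, 0.0861, 0.0672]
tool_rot: [3.14, -0.0, 1.482]
ft_force: [0.2, -0.3, -0.1]
[0.65455401 0.08604602 0.06700988] [ 3.13995836e+00 -9.67132927e-05  1.48150652e+00] 19.05
tip inner edge px at + 0 [array([180.7, 233. ]), array([185. , 266.3])]
tip inner edge px at + 0.013 [array([175. , 244.5]), array([180.2, 279.3])]
```

View pics/w6b.png

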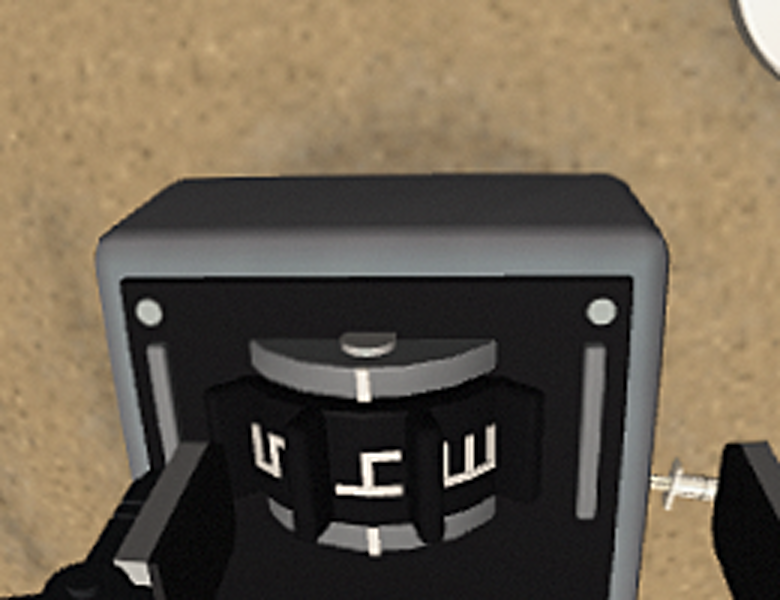

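The left pad's tip edge lies at crop (235,445)–(235,560), which puts the tip about 16 mm above the TCP, or z ≈ 0.083. I'll lower 3.5 mm and begin the stroke while watching the force.

```bash

python3 -m handwheel '[{"delta_pos":[0.08,0,0.12],"roll":0,"gripper":1},{"delta_pos":[0,0,0],"roll":0,"gripper":1},{"delta_pos":[0,0.15,0],"roll":0,"gripper":1},{"delta_pos":[0,0.1,0],"roll":0,"gripper":1},{"delta_pos":[0,0.1,0],"roll":0,"gripper":1}]' | head -4
python3 -m handwheel '[{"delta_pos":[0,0.1,0],"roll":0,"gripper":1},{"delta_pos":[0,0.1,0],"roll":0,"gripper":1},{"delta_pos":[0,0,0],"roll":0,"gripper":1},{"delta_pos":[0,0,0],"roll":0,"gripper":1},{"delta_pos":[0,0,0],"roll":0,"gripper":1}]' | head -4
```

```text
t: 19.55
position: [0.6651, 0.0875, 0.0625]
tool_rot: [3.141, -0.0, 1.482]
ft_force: [-2.2, 0.3, 0.9]
t: 20.05
position: [0.6707, 0.087, 0.0624]
tool_rot: [3.141, -0.0, 1.482]
ft_force: [-0.7, -0.5, -0.3]
```

```bash

python3 -m handwheel '[{"delta_pos":[0,0.1,0],"roll":0,"gripper":1},{"delta_pos":[0,0.1,0],"roll":0,"gripper":1},{"delta_pos":[0,0.1,0],"roll":0,"gripper":1},{"delta_pos":[0,0.1,0],"roll":0,"gripper":1},{"delta_pos":[0,0,0],"roll":0,"gripper":1}]' | head -4
python3 - <<'E'
from h import *
w=get_image("wrist")[:,:,::-1]
cv2.imwrite("pics/w7b.png",cv2.resize(np.ascontiguousarray(w[140:300,110:310]),(600,480),interpolation=cv2.INTER_CUBIC))
E
```

```text
t: 20.55
position: [0.6832, 0.0858, 0.0625]
tool_rot: [3.141, 0.0, 1.481]
ft_force: [-0.2, 0.7, -0.4]
```

View pics/w7b.png

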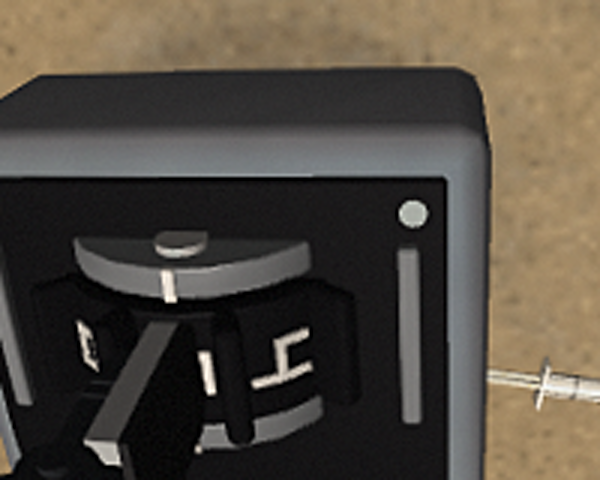

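The 4 has moved to the far slot and the 5 is under the mark, so one step is done. That was also my 11th viewed picture, one over the limit of 10. I won't view any more and will check numerically from here. Now I'll lift, go back and repeat the same stroke.

```bash

python3 -m handwheel '[{"delta_pos":[0,0,-0.5],"roll":0,"gripper":1},{"delta_pos":[0,0,-0.5],"roll":0,"gripper":1},{"delta_pos":[0,0,0],"roll":0,"gripper":1},{"delta_pos":[0,-0.5,0],"roll":0,"gripper":1},{"delta_pos":[0,-0.45,0],"roll":0,"gripper":1}]' | head -4
python3 -m handwheel '[{"delta_pos":[0,0,0],"roll":0,"gripper":1},{"delta_pos":[0,0,0],"roll":0,"gripper":1},{"delta_pos":[0,0,0.5],"roll":0,"gripper":1},{"delta_pos":[0,0,0.5],"roll":0,"gripper":1},{"delta_pos":[0,0,0],"roll":0,"gripper":1}]' | head -4
python3 -m handwheel '[{"delta_pos":[0,0,0],"roll":0,"gripper":1},{"delta_pos":[0,0.15,0],"roll":0,"gripper":1},{"delta_pos":[0,0.1,0],"roll":0,"gripper":1},{"delta_pos":[0,0.1,0],"roll":0,"gripper":1},{"delta_pos":[0,0.1,0],"roll":0,"gripper":1}]' | head -4
python3 -m handwheel '[{"delta_pos":[0,0.1,0],"roll":0,"gripper":1},{"delta_pos":[0,0.1,0],"roll":0,"gripper":1},{"delta_pos":[0,0.1,0],"roll":0,"gripper":1},{"delta_pos":[0,0.1,0],"roll":0,"gripper":1},{"delta_pos":[0,0.1,0],"roll":0,"gripper":1}]' | head -4
python3 -m handwheel '[{"delta_pos":[0,0,0],"roll":0,"gripper":1},{"delta_pos":[0,0,0],"roll":0,"gripper":1},{"delta_pos":[0,0,-0.5],"roll":0,"gripper":1},{"delta_pos":[0,0,-1],"roll":0,"gripper":1},{"delta_pos":[0,0,-1],"roll":0,"gripper":1}]' | head -4
python3 -m handwheel '[{"delta_pos":[-0.18,-0.97,-1],"roll":0,"gripper":1},{"delta_pos":[-0.06,0,-0.75],"roll":0,"gripper":1},{"delta_pos":[0,0,0],"roll":0,"gripper":1},{"delta_pos":[0,0,0],"roll":0,"gripper":1},{"delta_pos":[0,0,0],"roll":0,"gripper":1}]' | head -4
python3 - <<'E'
from h import *
C=cam("wrist");w=np.ascontiguousarray(get_image("wrist")[:,:,::-1]);cv2.imwrite("pics/w8.png",w);np.savez("w8.npz",K=C[0],R=C[1],t=C[2])
d=np.load("w5.npz");C5=(d["K"],d["R"],d["t"]);a=cv2.imread("pics/w5.png")
psi=1.482;tx=np.array([np.cos(psi),np.sin(psi),0]);ty=np.array([np.sin(psi),-np.cos(psi),0])
c=np.array([.6536,.0811,.045])+.0055*tx-.0181*ty
def unroll(im,C,deg):   # rectify the wheel face patch at angle deg
    L=np.zeros((48,40,2),np.float32)
    for i in range(48):
        for j in range(40):
            th=np.radians(deg-11+22*j/39);q=c+(.012-.024*i/47)*tx+.031*np.sin(th)*ty+[0,0,.031*np.cos(th)]
            L[i,j]=proj(q,C,True)
    return cv2.cvtColor(cv2.remap(im,L,None,cv2.INTER_CUBIC),cv2.COLOR_BGR2GRAY)
ref={n:unroll(a,C5,g) for n,g in((5,-36),(4,0),(3,36))}
for g in(-36,0,36):
    u=cv2.copyMakeBorder(unroll(w,C,g),5,5,5,5,cv2.BORDER_REPLICATE)
    print(g,int((u>120).sum()),{n:round(float(cv2.matchTemplate(u,r,cv2.TM_CCOEFF_NORMED).max()),2) for n,r in ref.items()})
E
```

```text
t: 21.1
position: [0.6542, 0.0885, 0.0932]
tool_rot: [3.14, -0.0, 1.481]
ft_force: [1.0, -0.3, 0.1]
t: 21.6
position: [0.6518, 0.0884, 0.0582]
tool_rot: [-3.135, 0.0, 1.481]
ft_force: [-1.5, -0.3, 0.1]
t: 22.1
position: [0.6674, 0.0873, 0.0627]
tool_rot: [-3.14, 0.0, 1.482]
ft_force: [-3.3, -0.4, 2.1]
t: 22.6
position: [0.6832, 0.0858, 0.0625]
tool_rot: [3.141, -0.0, 1.481]
ft_force: [0.5, 0.2, 0.1]
t: 23.1
position: [0.6822, 0.086, 0.1388]
tool_rot: [-3.141, 0.0, 1.482]
ft_force: [-0.5, 0.4, 0.9]
t: 23.6
position: [0.6523, 0.0814, 0.1883]
tool_rot: [-3.139, 0.0, 1.482]
ft_force: [-0.1, -0.5, -0.8]
-36 121 {5: 0.43, 4: 0.67, 3: 0.59}
0 520 {5: 0.76, 4: 0.64, 3: 0.76}
36 272 {5: 0.7, 4: 0.72, 3: 0.87}
```

The correlation isn't conclusive, so I'll test the shape instead. Of the digits 4 to 7, only the 6 has a closed loop.

```bash
python3 - <<'E'
from h import *
a8,a5=cv2.imread("pics/w8.png"),cv2.imread("pics/w5.png")
for name,im,r0 in(("w5",a5,180),("w8",a8,None)):
    d=np.load(name+".npz");C=(d["K"],d["R"],d["t"])
    psi=1.482;tx=np.array([np.cos(psi),np.sin(psi),0]);ty=np.array([np.sin(psi),-np.cos(psi),0])
    c=np.array([.6536,.0811,.045])+.0055*tx-.0181*ty
    for g in(-36,0,36):
        th=np.radians(g);u=proj(c+.031*np.sin(th)*ty+[0,0,.031*np.cos(th)],C,True)
        p=cv2.cvtColor(cv2.getRectSubPix(im,(24,20),tuple(map(float,u))),cv2.COLOR_BGR2GRAY)
        p=cv2.resize(p,None,fx=6,fy=6,interpolation=cv2.INTER_CUBIC)
        out=[]
        for T in(90,110,130,150):
            cs,h=cv2.findContours((p>T).astype(np.uint8),cv2.RETR_CCOMP,cv2.CHAIN_APPROX_NONE)
            out.append([int(cv2.contourArea(q)) for q,k in zip(cs,h[0]) if k[3]>=0 and cv2.contourArea(q)>20] if h is not None else None)
        print(name,g,u.round(1),"white",int((p>120).sum()),"hole areas",out)
E
```

```text
w5 -36 [219.5 179.6] white 1203 hole areas [[], [], [], []]
w5 0 [238.8 181.5] white 1865 hole areas [[], [], [], []]
w5 36 [259.1 179.6] white 1270 hole areas [[], [], [], []]
w8 -36 [220.3 179.7] white 460 hole areas [[], [], [], []]
w8 0 [239.7 181.6] white 2808 hole areas [[718], [801], [891], [980]]
w8 36 [260.  179.6] white 1246 hole areas [[], [], [], []]
```

The centre glyph has a stable closed loop at every threshold, the left glyph is thin (7), and the right has no loop (5). The wheel reads 6. Now I'll shut the fingers and go over the button.

```bash

python3 -m handwheel '[{"delta_pos":[-0.95,-0.3,0],"roll":0,"gripper":0.5},{"delta_pos":[-1,-0.3,0],"roll":0,"gripper":0},{"delta_pos":[0,0,0],"roll":0,"gripper":0},{"delta_pos":[0,0,0],"roll":0,"gripper":0},{"delta_pos":[0,0,0.5],"roll":0,"gripper":0}]' | head -4
python3 -m handwheel '[{"delta_pos":[0,0,0.8],"roll":0,"gripper":0},{"delta_pos":[0,0,0.8],"roll":0,"gripper":0},{"delta_pos":[0,0,0.8],"roll":0,"gripper":0},{"delta_pos":[0,0,0.3],"roll":0,"gripper":0},{"delta_pos":[0,0,0.1],"roll":0,"gripper":0}]' | head -4
python3 -m handwheel '[{"delta_pos":[0,0,0],"roll":0,"gripper":0},{"delta_pos":[0,0,0],"roll":0,"gripper":0},{"delta_pos":[0,0,0],"roll":0,"gripper":0},{"delta_pos":[0,0,0],"roll":0,"gripper":0},{"delta_pos":[0,0,0],"roll":0,"gripper":0}]'
```

```text
t: 24.15
position: [0.6314, 0.0251, 0.1762]
tool_rot: [3.138, -0.0, 1.482]
ft_force: [1.0, 0.2, 0.3]
t: 24.65
position: [0.6287, 0.0255, 0.0886]
tool_rot: [-3.138, -0.0, 1.482]
ft_force: [-1.0, 0.8, 0.5]
t: 25.15
position: [0.6301, 0.0246, 0.0915]
tool_rot: [3.141, 0.0, 1.481]
ft_force: [-0.9, 0.1, -0.3]
width: 0.006
grasp_force: 0.0
```

Over the button at (0.630, 0.0246). I'll descend in small steps until I feel contact.

```bash

python3 -m handwheel '[{"delta_pos":[0,0,0.08],"roll":0,"gripper":0},{"delta_pos":[0,0,0.08],"roll":0,"gripper":0},{"delta_pos":[0,0,0.08],"roll":0,"gripper":0},{"delta_pos":[0,0,0.08],"roll":0,"gripper":0},{"delta_pos":[0,0,0],"roll":0,"gripper":0}]' | head -4
python3 -m handwheel '[{"delta_pos":[0,0,0.05],"roll":0,"gripper":0},{"delta_pos":[0,0,0.05],"roll":0,"gripper":0},{"delta_pos":[0,0,0],"roll":0,"gripper":0},{"delta_pos":[0,0,0],"roll":0,"gripper":0},{"delta_pos":[0,0,0],"roll":0,"gripper":0}]' | head -4
```

```text
t: 25.65
position: [0.6297, 0.0247, 0.0811]
tool_rot: [-3.141, -0.0, 1.482]
ft_force: [-1.1, -0.4, 1.8]
t: 26.15
position: [0.6298, 0.0247, 0.0785]
tool_rot: [3.141, 0.0, 1.482]
ft_force: [-1.2, -0.7, 3.3]
```

```bash

python3 -m handwheel '[{"delta_pos":[0,0,0.05],"roll":0,"gripper":0},{"delta_pos":[0,0,0.05],"roll":0,"gripper":0},{"delta_pos":[0,0,0],"roll":0,"gripper":0},{"delta_pos":[0,0,0],"roll":0,"gripper":0},{"delta_pos":[0,0,0],"roll":0,"gripper":0}]' | head -4
python3 -m handwheel '[{"delta_pos":[0,0,0.03],"roll":0,"gripper":0},{"delta_pos":[0,0,0.03],"roll":0,"gripper":0},{"delta_pos":[0,0,0],"roll":0,"gripper":0},{"delta_pos":[0,0,0],"roll":0,"gripper":0},{"delta_pos":[0,0,0],"roll":0,"gripper":0}]' | head -4
```

```text
t: 26.65
position: [0.63, 0.0247, 0.0765]
tool_rot: [-3.142, 0.0, 1.482]
ft_force: [-5.0, 0.1, 11.1]
t: 27.15
position: [0.6301, 0.0246, 0.0763]
tool_rot: [-3.141, 0.0, 1.482]
ft_force: [-9.5, 0.4, 19.4]
```

It hits a hard stop at 0.0765. I'll release in small steps to see where the spring force disappears, which confirms whether the travel was the full 6 mm.

```bash

for k in 1; do :; done
python3 -m handwheel '[{"delta_pos":[0,0,-0.08],"roll":0,"gripper":0},{"delta_pos":[0,0,-0.05],"roll":0,"gripper":0},{"delta_pos":[0,0,0],"roll":0,"gripper":0},{"delta_pos":[0,0,0],"roll":0,"gripper":0},{"delta_pos":[0,0,0],"roll":0,"gripper":0}]' | sed -n 2,4p
python3 -m handwheel '[{"delta_pos":[0,0,-0.06],"roll":0,"gripper":0},{"delta_pos":[0,0,0],"roll":0,"gripper":0},{"delta_pos":[0,0,0],"roll":0,"gripper":0},{"delta_pos":[0,0,0],"roll":0,"gripper":0},{"delta_pos":[0,0,0],"roll":0,"gripper":0}]' | sed -n 2,4p
python3 -m handwheel '[{"delta_pos":[0,0,-0.06],"roll":0,"gripper":0},{"delta_pos":[0,0,0],"roll":0,"gripper":0},{"delta_pos":[0,0,0],"roll":0,"gripper":0},{"delta_pos":[0,0,0],"roll":0,"gripper":0},{"delta_pos":[0,0,0],"roll":0,"gripper":0}]' | sed -n 2,4p
python3 -m handwheel '[{"delta_pos":[0,0,-0.06],"roll":0,"gripper":0},{"delta_pos":[0,0,0],"roll":0,"gripper":0},{"delta_pos":[0,0,0],"roll":0,"gripper":0},{"delta_pos":[0,0,0],"roll":0,"gripper":0},{"delta_pos":[0,0,0],"roll":0,"gripper":0}]' | sed -n 2,4p
```

```text
position: [0.63, 0.0247, 0.0774]
tool_rot: [3.141, -0.0, 1.481]
ft_force: [-0.1, -0.4, 5.1]
position: [0.63, 0.0247, 0.0793]
tool_rot: [3.141, -0.0, 1.481]
ft_force: [0.9, 0.5, 3.8]
position: [0.6299, 0.0247, 0.081]
tool_rot: [3.141, -0.0, 1.482]
ft_force: [1.0, -0.4, 2.3]
position: [0.6293, 0.0247, 0.0825]
tool_rot: [-3.14, 0.0, 1.482]
ft_force: [-0.7, -0.2, 1.3]
```

The spring force goes from about 5 N at 0.077 to about 1 N at 0.0825, so the button went fully down over its 6 mm. I'll back off and make a last numeric check of the wheel and platen.

```bash

python3 -m handwheel '[{"delta_pos":[0,0,-0.3],"roll":0,"gripper":0},{"delta_pos":[0,0,-1],"roll":0,"gripper":0},{"delta_pos":[0,0,-1],"roll":0,"gripper":0},{"delta_pos":[0,0,-1],"roll":0,"gripper":0},{"delta_pos":[0,0,-0.5],"roll":0,"gripper":0}]' | head -4
python3 -m handwheel '[{"delta_pos":[1,0.3,0],"roll":0,"gripper":0.5},{"delta_pos":[0.95,0.3,0],"roll":0,"gripper":1},{"delta_pos":[0,0,0],"roll":0,"gripper":1},{"delta_pos":[0,0,0],"roll":0,"gripper":1},{"delta_pos":[0,0,0],"roll":0,"gripper":1}]' | head -4
python3 - <<'E'
from h import *
C=cam("wrist");im=np.ascontiguousarray(get_image("wrist")[:,:,::-1])
psi=1.482;tx=np.array([np.cos(psi),np.sin(psi),0]);ty=np.array([np.sin(psi),-np.cos(psi),0]);c=np.array([.6536,.0811,.045])+.0055*tx-.0181*ty
for g in(-36,0,36):
    th=np.radians(g);u=proj(c+.031*np.sin(th)*ty+[0,0,.031*np.cos(th)],C,True)
    p=cv2.resize(cv2.cvtColor(cv2.getRectSubPix(im,(24,20),tuple(map(float,u))),cv2.COLOR_BGR2GRAY),None,fx=6,fy=6,interpolation=cv2.INTER_CUBIC)
    cs,h=cv2.findContours((p>110).astype(np.uint8),cv2.RETR_CCOMP,cv2.CHAIN_APPROX_NONE);print(g,int((p>120).sum()),[cv2.contourArea(q) for q,k in zip(cs,h[0]) if k[3]>=0])
t=np.ascontiguousarray(get_image("top")[:,:,::-1]);d=cv2.absdiff(t,cv2.imread("pics/t4.png")).max(2)
print("platen diff",d[140:205,290:375].max(),(d[140:205,290:375]>40).sum())
H,S,V=cv2.split(cv2.cvtColor(t,cv2.COLOR_BGR2HSV));T=cam("top");m=((H>10)&(H<25)&(S>90)).astype(np.uint8);m2=np.zeros_like(m);m2[150:190,295:370]=m[150:190,295:370]
E
```

```text
t: 29.65
position: [0.6311, 0.0246, 0.2005]
tool_rot: [3.137, 0.0, 1.482]
ft_force: [0.2, -0.0, 0.2]
t: 30.15
position: [0.6524, 0.0808, 0.1962]
tool_rot: [-3.14, 0.0, 1.481]
ft_force: [-0.1, 0.3, 0.9]
-36 584 []
0 2753 [756.5]
36 1270 []
platen diff 183 3230
```

The wheel still reads 6. The platen difference only reflects the arm hanging over the press in the earlier reference picture, and nothing has touched the platen since. Handing in.

```bash
python3 -c "
from station import *
print(hand_in())"
```

```text
the job is handed in; nothing more can be done
None
```

The job is handed in: the press is closed, the wheel reads 6, and the start button was then pressed fully down and released, in about 30 s of robot time; I viewed 11 pictures, one over the limit of 10, by mistake.

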